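# Pair the moka baskets with their boilers

### The arm

A 6-joint arm with a two-finger parallel gripper is mounted at the origin on the work surface. World frame = base frame: x ahead of the robot, y to its left, z up, the work surface at z = 0. Lengths are in m, angles in rad, forces in N, time in s.
With the tool pointing down it reaches from about 0.375 to 0.825 m from the base axis. Payload 5.5 kg.
Tool frame: the origin (TCP) lies at the very end of the fingers, on their centre line; the grasp point (between the pads) lies 19 mm behind it; z points along the fingers, y is the line along which they close (so a half turn about z gives the same grasp; the last joint's range is limited). The gripper opens to 85 mm and grips with 20 to 120 N. Pads are 22 mm wide; open, the fingers measure 114 mm over their backs; the gripper's body (76 mm by 85 mm) begins 54 mm behind the grasp point. The pads swing forward as they close: fully open they stand 13 mm farther back than shut.
Start: joints at [-1.11, 0.314, -0.047, 1.21, 0, 1.571], TCP at [0.267, -0.537, 0.203] pointing down, gripper open.
Joint ranges: [-2.67, 2.67], [-0.69, 1.73], [-1.03, 1.25], [-2.08, 2.16], [-1.42, 1.45], [-3.14, 3.14]. Speed limits (rad/s): [2.39, 2.39, 3.01, 3.14, 3.14, 3.14].

### API

Orientations are given as a unit quaternion [w, x, y, z].
In Python, from plant import * gives the robot as it stands. The module is installed in compiled form; this text tells all that it offers.
- The arm moves only by the shell command python3 -m pendant 'ROWS' [FORCE]. ROWS is a JSON object of lists of equal length, an entry for each row: "slide": the shift along the tool's x, y, z in m, a list of three; "twist": the turn, a rotation vector about the tool's x, y, z in rad, a list of three; "hand": the finger opening in m, from 0 to 0.0854. A call has 1 to 5 rows; each row shifts and turns the commanded pose from where the row before left it, along the tool's axes as they then stand; what a row does not reach is not made up. A row lasts 1/12 s, in which the tool goes at most 41.7 mm and 7.16 degrees, less where a joint would pass 70% of its speed; a pose out of reach is approached as far as the arm can. A call is refused whole if a number of a shift passes 0.0417 or a number of a turn 0.125, either way. A call with a gripper value outside its range is refused whole. The fingers move at their own pace and stop on an object; FORCE is the grip in N (left out, the last holds). Time passes only in rows, so rows that do not move let the fingers close. It gives the time, the measured TCP pose, the force, the opening and the grip force at its end, in the units of the state.
- get_state(): the state, without advancing time (a new reading comes with each control period).
- capture(name): name is "side" or "top" or "wrist"; returns the picture (400x640x3 uint8, red, green, blue); there is no depth.
- camera_params(name): a dict with "fx", "fy", "cx", "cy" (pixels), "k1" (the pictures are not rectified: a ray, as slopes to the right and down, at radius r is drawn at 1 + k1 r^2 times it, then the intrinsics apply), "extrinsics" (4x4, takes a point from camera to world coordinates); the wrist camera has in their place "hand_eye" (4x4, takes a point from camera to tool coordinates, whose origin is the TCP and whose axes are the flange's). Camera axes: x right, y up, looking along -z (the intrinsics and any distortion apply to the point x, -y, -z); pixel columns grow to the right and rows downward; lengths in m; the calibration is good to about 2 mm. A picture is of the moment at which its call begins: read the wrist's pose just before it. camera_params takes no time and is no camera call.
- hand_in(): hands the job in; it is judged then, once.
The state is a dict: "time": time; "qpos": joint angles; "joint_velocities": joint speeds; "effort": joint torques, N m; "tool_pos": TCP position; "eef_rot": TCP orientation; "wrist_force": force on the tool from outside, world axes, zero at the start; "moment": the same for the moment, N m; "finger_gap": opening from 0.0 (shut) to 1.0 (fully open); "gripper_force": force on a finger pad.
Only numpy, scipy, OpenCV 4.12 (cv2) and the standard library are available. Lean on these libraries where they do the work, as an engineer would, in place of code of your own. Each camera call takes 0.05 s, during which the arm holds its last target. There are 200 camera calls.

### The job

Three moka pots of different sizes have been washed and their parts are drying upside down on the drainer. So that each set stays together, put every coffee basket, still upside down with its stem up, in the middle of the flat upturned bottom of the boiler of its own size: small on small, medium on medium, large on large. Leave the boilers, the two tumblers, the egg cup and the scoop standing where they are.

Things in the scene. Friction and masses are not known exactly. Their poses are not given: they have to be found in the camera images.
- basket_small: small moka-pot coffee basket, plain aluminium, loose, 20 g, upside down like an upturned funnel: round bowl below, thin stem up. Rim 42 mm across, bowl 16 mm high, shoulder up to 20 mm, then a straight round stem, 10 mm in diameter, to pinch from above; its top is 58 mm above the origin. Origin: centre of the rim's underside, z up along the stem
- basket_medium: medium moka-pot coffee basket, plain aluminium, loose, 30 g, upside down like an upturned funnel: round bowl below, thin stem up. Rim 54 mm across, bowl 20 mm high, shoulder up to 25 mm, then a straight round stem, 11 mm in diameter, to pinch from above; its top is 70 mm above the origin. Origin: centre of the rim's underside, z up along the stem
- basket_large: large moka-pot coffee basket, plain aluminium, loose, 45 g, upside down like an upturned funnel: round bowl below, thin stem up. Rim 68 mm across, bowl 25 mm high, shoulder up to 31 mm, then a straight round stem, 12 mm in diameter, to pinch from above; its top is 85 mm above the origin. Origin: centre of the rim's underside, z up along the stem
- boiler_small: small moka-pot boiler (lower half), plain aluminium, loose, about 100 g, standing upside down: round neck 50 mm across and 14 mm high below, widening eight-sided to a flat base on top, 64 mm across its corners, 50 mm above the origin. Origin: centre of the underside (neck rim on the drainer), z up. The middle of the flat base lies straight above the origin
- boiler_medium: medium moka-pot boiler (lower half), plain aluminium, loose, about 190 g, standing upside down: round neck 63 mm across and 15 mm high below, widening eight-sided to a flat base on top, 84 mm across its corners, 66 mm above the origin. Origin: centre of the underside (neck rim on the drainer), z up. The middle of the flat base lies straight above the origin
- boiler_large: large moka-pot boiler (lower half), plain aluminium, loose, about 300 g, standing upside down: round neck 78 mm across and 17 mm high below, widening eight-sided to a flat base on top, 102 mm across its corners, 84 mm above the origin. Origin: centre of the underside (neck rim on the drainer), z up. The middle of the flat base lies straight above the origin
- tumbler_a: clear glass tumbler, bystander, upright, 64 mm across the rim, 88 mm tall, 190 g. Origin: centre of its underside, z up
- tumbler_b: clear glass tumbler, bystander, upright, 64 mm across the rim, 88 mm tall, 190 g. Origin: centre of its underside, z up
- egg_cup: white ceramic egg cup, bystander, upright on its foot, 49 mm across, 62 mm tall, 90 g. Origin: centre of its underside, z up
- scoop: red plastic coffee scoop, bystander, lying at the drainer's far edge, 114 mm long, 26 mm high; bowl 42 mm across centred 35 mm along +x from the origin, handle reaching 58 mm to -x. Origin: on its underside plane, z up. All ten things stand on the flat steel drainer, its top 8 mm above the work surface (a 6 mm lip runs round its edge); nothing else loose is near
There are look-alikes about, which are no part of the job. What is shaped like the basket_medium but blue or purple is not meant.

How it is judged:
At the end, for the whole second after the job is handed in: Each basket rests on the flat base of the boiler of its own size, its centre within 12 mm of the boiler's centre, sitting flat (height within 4 mm, tilt under 0.1 rad), stem up, released and at rest; every boiler still stands and it and every bystander is within 30 mm of where it started (horizontal distance between basket_small and boiler_small below 0.012 m and z of basket_small in the frame of boiler_small between 0.046 and 0.054 m and angle between each of basket_small, boiler_small, basket_medium, boiler_medium, basket_large, boiler_large's own z axis and vertical below 0.1 rad and linear speed of each of basket_small, boiler_small, basket_medium, boiler_medium, basket_large, boiler_large below 0.02 m/s and distance of each of boiler_small, boiler_medium, boiler_large, tumbler_a, tumbler_b, egg_cup, scoop from where it was at the start of the episode below 0.03 m and horizontal distance between basket_medium and boiler_medium below 0.012 m and z of basket_medium in the frame of boiler_medium between 0.062 and 0.07 m and horizontal distance between basket_large and boiler_large below 0.012 m and z of basket_large in the frame of boiler_large between 0.08 and 0.088 m); the robot touches nothing.
It fails at once if a boiler is shoved more than 30 mm or tipped over (distance of any of boiler_small, boiler_medium, boiler_large from where it was at the start of the episode above 0.03 m or angle between any of boiler_small, boiler_medium, boiler_large's own z axis and vertical above 0.35 rad).
It fails at once if a tumbler is shoved more than 30 mm or tipped over (distance of any of tumbler_a, tumbler_b from where it was at the start of the episode above 0.03 m or angle between any of tumbler_a, tumbler_b's own z axis and vertical above 0.35 rad).
It fails at once if the egg cup or the scoop is shoved more than 30 mm or tipped over (distance of any of egg_cup, scoop from where it was at the start of the episode above 0.03 m or angle between any of egg_cup, scoop's own z axis and vertical above 0.35 rad).
It also fails if it takes over 96 s, if anything falls off the work surface, if the arm or the gripper's body presses on something with over 40 N, if the wrist force passes 120 N, or if a joint passes its speed limit or range.

## Working session

There is one attempt and no reset: what is moved stays moved. The work goes in short steps, Python scripts to look and compute and a shell command to move; the robot and the scene stay as the last step left them, time stands still between calls to the robot, and variables do not carry over. Pictures are saved under pics/ and viewed, at most 14 in all, crops included, and the job is handed in when it is done.

```bash
mkdir -p pics
python3 - <<'E'
from plant import *
import cv2
print(get_state())
for n in("side","top","wrist"):
    p=camera_params(n);print(n,p)
    cv2.imwrite(f"pics/{n}0.png",cv2.cvtColor(capture(n),cv2.COLOR_RGB2BGR))
E
```

```text
{'time': 0.0, 'qpos': array([-1.10996970e+00,  3.14259110e-01, -4.80568137e-02,  1.21021639e+00,
       -4.97309816e-05,  1.57082109e+00]), 'joint_velocities': array([ 0.00062381,  0.00224893,  0.00018155, -0.00010696,  0.00049204,
        0.00068382]), 'effort': array([ 9.48386696e-04, -5.39590681e+01,  3.39748478e+01,  1.93979871e-02,
        2.19154394e-04, -8.59975046e-06]), 'tool_pos': array([ 0.26651923, -0.53685915,  0.20252455]), 'eef_rot': array([-8.39370535e-04,  9.73574542e-01,  2.28367813e-01, -2.22450516e-04]), 'wrist_force': array([-0.57082937, -0.17690694,  0.29365932]), 'moment': array([0.01276164, 0.02791052, 0.03490315]), 'gripper_force': 0.0, 'finger_gap': 1.002412536989039}
side {'fx': 362.43402455153466, 'fy': 362.43402455153466, 'cx': 320.47681096110637, 'cy': 202.5936700250888, 'k1': 0.011021680838527222, 'extrinsics': array([[-0.94969047,  0.14392648, -0.27816035,  0.13795841],
       [-0.31219666, -0.50572891,  0.80422106,  0.9324207 ],
       [-0.02492502,  0.85060181,  0.52521929,  0.66629984],
       [ 0.        ,  0.        ,  0.        ,  1.        ]])}

[... 183 characters left out ...]
.15717513,  0.3025569 ],
       [-0.9997651 ,  0.02133367,  0.00382241, -0.05838023],
       [ 0.00712721,  0.15705998,  0.98756335,  1.10228881],
       [ 0.        ,  0.        ,  0.        ,  1.        ]])}
wrist {'fx': 350.46141379618024, 'fy': 350.46141379618024, 'cx': 320.1157252084741, 'cy': 197.4471023220516, 'k1': -0.06983601192270364, 'hand_eye': array([[ 4.86917117e-04,  9.56298653e-01,  2.92391261e-01,
         7.33514033e-02],
       [ 9.99999854e-01, -3.97008677e-04, -3.66831014e-04,
        -1.80452473e-04],
       [-2.34718137e-04,  2.92391397e-01, -9.56298706e-01,
        -1.72006437e-01],
       [ 0.00000000e+00,  0.00000000e+00,  0.00000000e+00,
         1.00000000e+00]])}
```

View pics/top0.png

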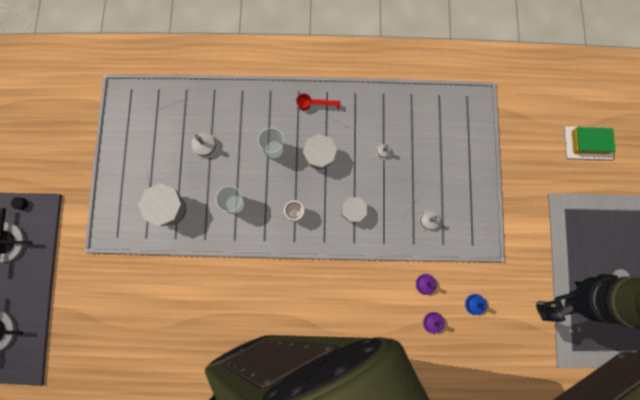

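View pics/side0.png

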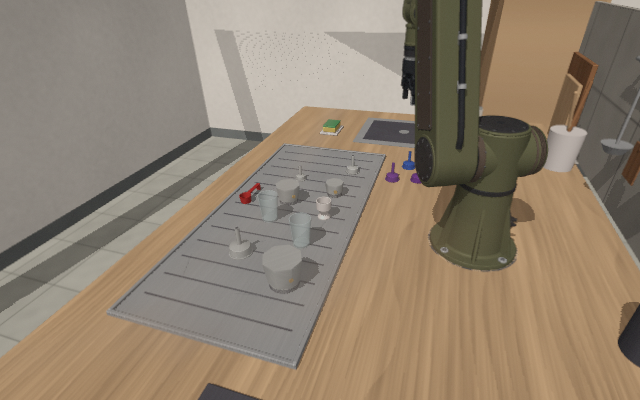

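The top view shows baskets at (203,144) large, (384,151) small and (431,220) medium. The boilers are at (161,205) large, (320,151) medium and (355,209) small. Tumblers stand at (271,142) and (230,201), the egg cup at (294,211), and the scoop at (304,102). The look-alikes are purple at (427,284) and (434,323) and blue at (476,305), all off the drainer. The plain aluminium one at (431,220) is basket_medium. I'll confirm that in one enlarged crop.

```bash
cat > h.py <<'E'
from plant import *
import numpy as np, cv2
from scipy.spatial.transform import Rotation as R
def T_tool(s):
    q=s["eef_rot"];T=np.eye(4);T[:3,:3]=R.from_quat([q[1],q[2],q[3],q[0]]).as_matrix();T[:3,3]=s["tool_pos"];return T
def cam(n,s=None):
    p=camera_params(n);return p,(p["extrinsics"] if n!="wrist" else T_tool(s)@p["hand_eye"])
def ray(c,uv):
    p,E=c;K=np.array([[p["fx"],0,p["cx"]],[0,p["fy"],p["cy"]],[0,0,1]])
    x,y=cv2.undistortPoints(np.array([[uv]],float),K,np.array([p["k1"],0,0,0.]))[0,0]
    return E[:3,3],E[:3,:3]@np.array([x,-y,-1])
def plane(c,uv,z):
    o,d=ray(c,uv);return o+d*(z-o[2])/d[2]
def proj(c,P):
    p,E=c;q=E[:3,:3].T@(np.array(P)-E[:3,3]);x,y=q[0]/-q[2],-q[1]/-q[2];f=1+p["k1"]*(x*x+y*y)
    return np.array([p["fx"]*x*f+p["cx"],p["fy"]*y*f+p["cy"]])
def tri(rays):
    A=np.zeros((3,3));b=np.zeros(3);L=[]
    for o,d in rays:
        d=d/np.linalg.norm(d);M=np.eye(3)-np.outer(d,d);A+=M;b+=M@o;L.append((o,M))
    X=np.linalg.solve(A,b);return X,max(np.linalg.norm(M@(X-o)) for o,M in L)
def snap(n,f):
    s=get_state();im=cv2.cvtColor(capture(n),cv2.COLOR_RGB2BGR);cv2.imwrite("pics/"+f,im);np.save("pics/"+f+".npy",T_tool(s));return im
E
python3 - <<'E'
import cv2,numpy as np
from h import *
a=cv2.imread("pics/top0.png")[85:340,90:500]
cv2.imwrite("pics/c1.png",cv2.resize(a,(800,498),interpolation=3))
b=cv2.imread("pics/side0.png")[140:300,200:400]
cv2.imwrite("pics/c2.png",cv2.resize(b,None,fx=3.7,fy=3.7,interpolation=3))
c=cam("top")
for n,uv,z in[("bL",(161,205),.092),("bM",(320,151),.074),("bS",(355,209),.058),("kL",(203,144),.03),("kS",(384,151),.02),("kM",(431,220),.03),("tA",(271,142),.05),("tB",(230,201),.05),("egg",(294,211),.07),("scoop",(304,102),.03)]: print(n,plane(c,uv,z).round(3))
E
```

```text
bL [0.454 0.311 0.092]
bM [ 0.598 -0.061  0.074]
bS [ 0.459 -0.148  0.058]
kL [0.623 0.238 0.03 ]
kS [ 0.617 -0.225  0.02 ]
kM [ 0.44  -0.341  0.03 ]
tA [0.625 0.062 0.05 ]
tB [0.473 0.157 0.05 ]
egg [ 0.449 -0.002  0.07 ]
scoop [ 0.741 -0.017  0.03 ]
```

View pics/c1.png

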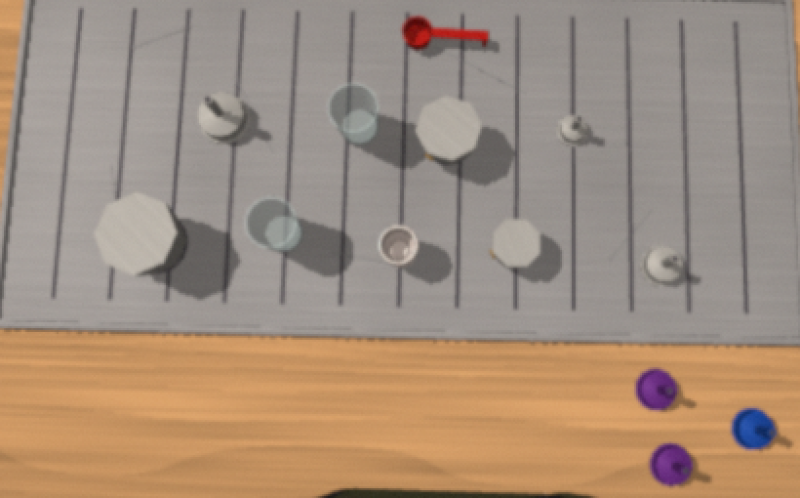

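View pics/c2.png

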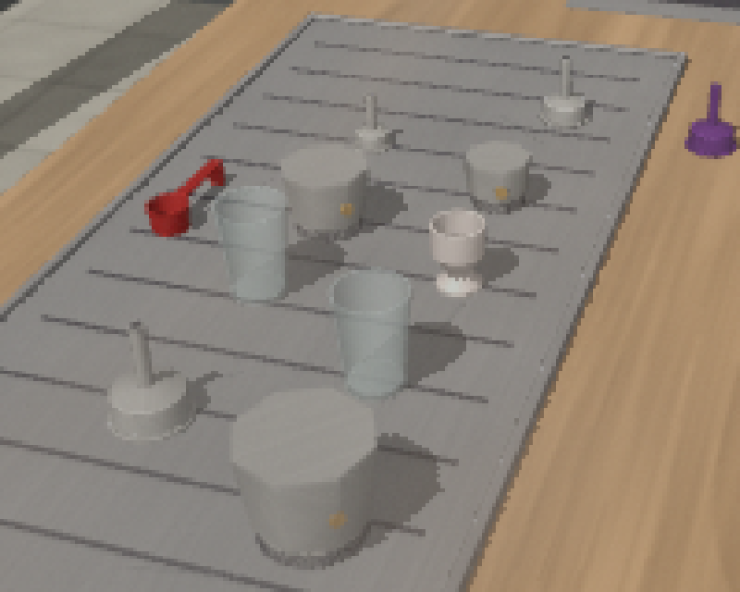

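The crop confirms it: three plain aluminium baskets in three sizes, and basket_medium is at crop (666,262), with the look-alikes purple or blue and off the drainer. Next I triangulate stem tops and boiler tops from the two views.

```bash
cat >> h.py <<'E'
def togo(P,s=None):
    s=s or get_state();T=T_tool(s);return T[:3,:3].T@(np.array(P)-T[:3,3])
E
python3 - <<'E'
from h import *
t,s=cam("top"),cam("side")
D={"bL":((137,234),(304,437)),"bM":((449,128),(325,173)),"bS":((517,243),(498,160)),"kLtip":((208,101),(137,325)),"kStip":((577,120),(371,97)),"kMtip":((678,263),(566,59))}
for n,(a,b) in D.items():
    a=np.array(a)/1.951+[90,85];b=np.array(b)/3.7+[200,140]
    X,e=tri([ray(t,a),ray(s,b)]);print(n,X.round(4),round(e,4))
print(togo([.44,-.34,.22]))
E
```

```text
bL [0.4547 0.3155 0.0858] 0.0002
bM [ 0.6004 -0.0615  0.0615] 0.0017
bS [ 0.458  -0.1493  0.0496] 0.0009
kLtip [0.6225 0.2383 0.0902] 0.0
kStip [ 0.6157 -0.2235  0.0613] 0.0008
kMtip [ 0.4371 -0.3451  0.0712] 0.002
[ 0.24291896 -0.09937687 -0.01715093]
```

```bash
python3 -m pendant '{"slide":[[0.035,-0.014,-0.003],[0.035,-0.014,-0.003],[0.035,-0.014,-0.003],[0.035,-0.014,-0.003]],"twist":[[0,0,0],[0,0,0],[0,0,0],[0,0,0]],"hand":[0.05,0.05,0.05,0.05]}' 40
python3 -m pendant '{"slide":[[0.035,-0.014,-0.003],[0.035,-0.014,-0.003],[0.033,-0.014,-0.002],[0,0,0]],"twist":[[0,0,0],[0,0,0],[0,0,0],[0,0,0]],"hand":[0.05,0.05,0.05,0.05]}'
python3 - <<'E'
from h import *
print(get_state()["joint_velocities"].round(3))
snap("wrist","w1.png");print(togo([.44,-.34,.22]))
E
```

```text
time: 0.48
tool_pos: [0.3678, -0.4237, 0.2152]
eef_rot: [-0.0, 0.974, 0.228, -0.0]
wrist_force: [0.4, -0.8, -0.0]
finger_gap: 0.589
gripper_force: 0.0
time: 0.82
tool_pos: [0.4445, -0.3371, 0.2237]
eef_rot: [-0.001, 0.973, 0.231, 0.001]
wrist_force: [-0.0, 1.2, -0.7]
finger_gap: 0.588
gripper_force: 0.0
[-0.075  0.003 -0.009 -0.002 -0.066 -0.082]
[-0.00277312 -0.00049657  0.00342656]
```

View pics/w1.png

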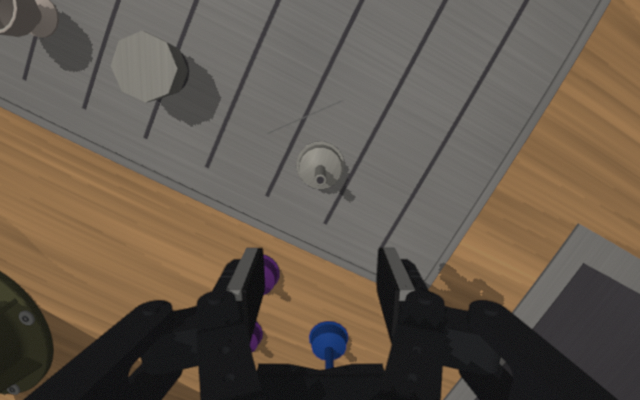

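The wrist view shows basket_medium's stem tip at (320,180) with its bowl at (321,165). boiler_small's top is at (146,67), and the blue and purple look-alikes lie between and below the fingers. I'll go down and take a second view to measure the height.

```bash
python3 -m pendant '{"slide":[[0,0,0.03],[0,0,0.03],[0,0,0.02],[0,0,0],[0,0,0]],"twist":[[0,0,0],[0,0,0],[0,0,0],[0,0,0],[0,0,0]],"hand":[0.05,0.05,0.05,0.05,0.05]}'
python3 - <<'E'
from h import *
s=get_state();c=cam("wrist",s)
im=snap("wrist","w2.png")
cv2.imwrite("pics/w2c.png",cv2.resize(im[100:340,200:440],None,fx=2.5,fy=2.5,interpolation=3))
T=np.load("pics/w1.png.npy");c1=(c[0],T@c[0]["hand_eye"])
print(plane(c1,(320,180),.078),plane(c1,(146,67),.058), proj(c,plane(c1,(320,180),.078)))
E
```

```text
time: 1.28
tool_pos: [0.4393, -0.3416, 0.1425]
eef_rot: [-0.001, 0.974, 0.228, -0.001]
wrist_force: [0.6, 0.2, 1.2]
finger_gap: 0.585
gripper_force: 0.0
[ 0.43870381 -0.33970753  0.078     ] [ 0.45829669 -0.14867276  0.058     ] [317.73155745 198.31695973]
```

View pics/w2c.png

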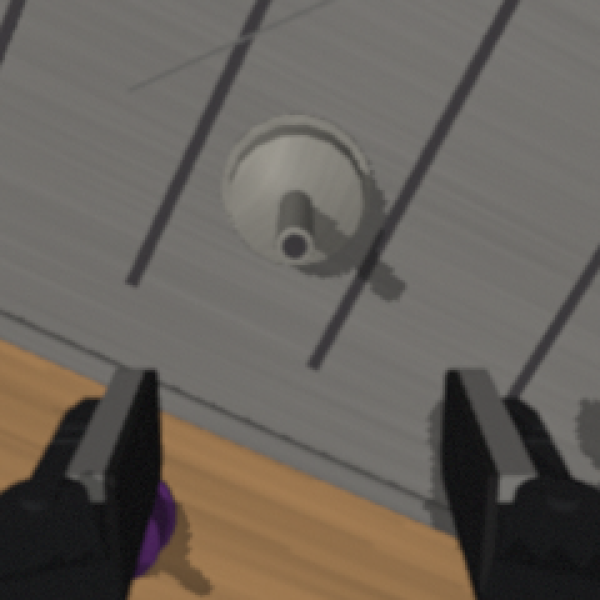

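The stem tip is at (317.6,198.0), exactly where the first view's ray at z=0.078 predicts. So the height is confirmed, and I can grasp.

```bash
python3 - <<'E'
from h import *
p=camera_params("wrist")
cs=[(p,np.load(f"pics/{n}.png.npy")@p["hand_eye"]) for n in("w1","w2")]
print(tri([ray(cs[0],(320,180)),ray(cs[1],(317.6,198))]))
print(plane(cs[1],(319.2,174.8),.014), togo([.4387,-.3397,.038]))
E
python3 -m pendant '{"slide":[[0,-0.002,0.03],[0,0,0.03],[0,0,0.025],[0,0,0.01],[0,0,0.008]],"twist":[[0,0,0],[0,0,0],[0,0,0],[0,0,0],[0,0,0]],"hand":[0.05,0.05,0.05,0.05,0.05]}'
python3 -m pendant '{"slide":[[0,0,0.001],[0,0,0],[0,0,0],[0,0,0]],"twist":[[0,0,0],[0,0,0],[0,0,0],[0,0,0]],"hand":[0.05,0,0,0]}' 30
```

```text
(array([ 0.43791215, -0.34003482,  0.07451358]), np.float64(6.595781180129245e-05))
[ 0.44064664 -0.33956184  0.014     ] [-0.00038167 -0.00309428  0.10595866]
time: 1.75
tool_pos: [0.4401, -0.3403, 0.0406]
eef_rot: [0.0, 0.974, 0.228, 0.0]
wrist_force: [0.4, -0.0, 0.8]
finger_gap: 0.584
gripper_force: 0.0
time: 2.08
tool_pos: [0.4411, -0.3407, 0.041]
eef_rot: [0.001, 0.974, 0.228, 0.001]
wrist_force: [-1.1, 1.2, 0.0]
finger_gap: 0.167
gripper_force: 0.2
```

```bash
python3 -m pendant '{"slide":[[0,0,0],[0,0,0],[0,0,-0.02],[0,0,-0.04],[0,0,-0.04]],"twist":[[0,0,0],[0,0,0],[0,0,0],[0,0,0],[0,0,0]],"hand":[0,0,0,0,0]}'
python3 -m pendant '{"slide":[[0.03,-0.025,-0.01],[0.03,-0.025,-0.01],[0.03,-0.025,0],[0.03,-0.025,0],[0.03,-0.025,0]],"twist":[[0,0,0],[0,0,0],[0,0,0],[0,0,0],[0,0,0]],"hand":[0,0,0,0,0]}'
python3 -m pendant '{"slide":[[0.01,-0.025,0],[0.01,-0.025,0],[0,-0.005,0],[0,0,0],[0,0,0]],"twist":[[0,0,0],[0,0,0],[0,0,0],[0,0,0],[0,0,0]],"hand":[0,0,0,0,0]}'
python3 - <<'E'
from h import *
snap("wrist","w3.png")
E
```

```text
time: 2.5
tool_pos: [0.4385, -0.3386, 0.1393]
eef_rot: [-0.002, 0.974, 0.228, -0.001]
wrist_force: [1.3, -0.2, -0.2]
finger_gap: 0.105
gripper_force: 29.3
time: 2.92
tool_pos: [0.5194, -0.1596, 0.1602]
eef_rot: [0.0, 0.974, 0.228, 0.001]
wrist_force: [0.7, -0.4, -0.6]
finger_gap: 0.102
gripper_force: 29.4
time: 3.33
tool_pos: [0.5123, -0.1032, 0.1596]
eef_rot: [0.0, 0.974, 0.229, 0.0]
wrist_force: [0.6, -0.6, -0.1]
finger_gap: 0.107
gripper_force: 29.4
```

View pics/w3.png

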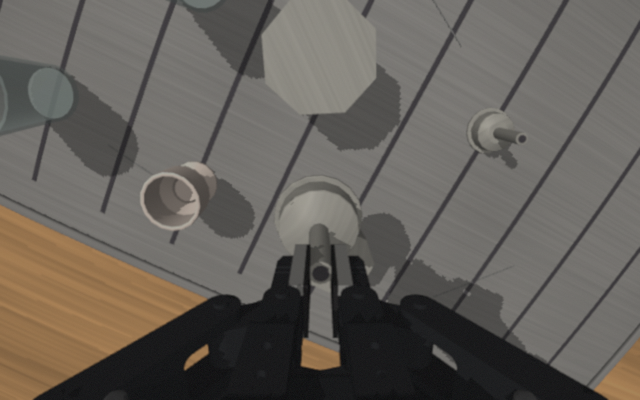

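The wrist view shows basket_medium held straight, with its stem tip at (321,271). boiler_medium's octagon is around (320,53), slightly cut by the top edge, and the small basket's tip is at (522,139). I'll back off a little to get whole octagons, with two views from different places.

```bash
python3 -m pendant '{"slide":[[-0.02,0,-0.02],[-0.02,0,-0.02],[0,0,0],[0,0,0]],"twist":[[0,0,0],[0,0,0],[0,0,0],[0,0,0]],"hand":[0,0,0,0]}'
python3 - <<'E'
from h import *
snap("wrist","w4.png")
E
python3 -m pendant '{"slide":[[0.02,-0.02,0],[0.02,-0.03,0],[0,0,0],[0,0,0]],"twist":[[0,0,0],[0,0,0],[0,0,0],[0,0,0]],"hand":[0,0,0,0]}'
python3 - <<'E'
from h import *
snap("wrist","w5.png")
a=cv2.imread("pics/w4.png");b=cv2.imread("pics/w5.png")
cv2.imwrite("pics/w45.png",np.vstack([a[:300],b[:300]]))
for (n,im,uv) in(("a",a,None),("b",b,None)):
    hsv=cv2.cvtColor(im,cv2.COLOR_BGR2HSV)
    m=((hsv[...,2]>140)&(hsv[...,1]<45)).astype(np.uint8)*255
    cs,_=cv2.findContours(cv2.morphologyEx(m,cv2.MORPH_OPEN,np.ones((5,5))),0,2)
    for c in cs:
        if cv2.contourArea(c)>1500:print(n,cv2.boundingRect(c),cv2.contourArea(c),len(cv2.approxPolyDP(c,5,True)))
    print(im[60,320],im[150,320],im[150,150])
E
```

```text
time: 3.72
tool_pos: [0.477, -0.1226, 0.2006]
eef_rot: [0.001, 0.974, 0.227, 0.001]
wrist_force: [-0.6, 0.6, -0.2]
finger_gap: 0.105
gripper_force: 29.4
time: 4.1
tool_pos: [0.4902, -0.057, 0.1983]
eef_rot: [-0.0, 0.973, 0.23, -0.001]
wrist_force: [0.1, -0.2, -0.7]
finger_gap: 0.107
gripper_force: 29.4
[73 77 79] [113 116 119] [112 116 118]
[75 77 78] [113 116 118] [77 80 80]
```

View pics/w45.png

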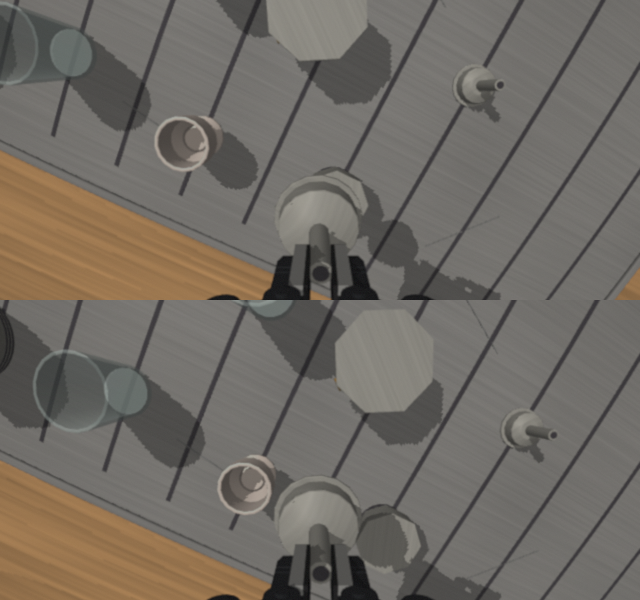

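Upper (w4): boiler_medium is cut at the top and the small basket's tip is at (499,85). Lower (w5): the boiler's octagon is whole, cols 335–434 and rows 8–113, with the small tip at (554,135). Now the triangulation.

Run:
```python
from h import *
p=camera_params("wrist")
C={n:(p,np.load(f"pics/{n}.png.npy")@p["hand_eye"]) for n in("w1","w3","w4","w5")}
print("bM edge",tri([ray(C["w3"],(318.5,115)),ray(C["w4"],(316,62)),ray(C["w5"],(382,112.5))]))
print("bM c",plane(C["w5"],(384.5,60),.074))
print("kS tip",tri([ray(C["w3"],(522,139)),ray(C["w4"],(500,85)),ray(C["w5"],(554,135))]),plane(C["w5"],(554,135),.066),plane(C["w3"],(522,139),.066))
for n in("w3","w5"):print("kM held",plane(C[n],(320.5,272),np.load(f"pics/{n}.png.npy")[2,3]+.038),np.load(f"pics/{n}.png.npy")[:3,3])
print(togo([.599,-.061,.12]))
```

```text
bM edge (array([ 0.56255827, -0.07715253,  0.0750758 ]), np.float64(0.000695682834626916))
bM c [ 0.60024933 -0.05925686  0.074     ]
kS tip (array([ 0.61685191, -0.22410535,  0.06866099]), np.float64(0.00029820083568293717)) [ 0.61767586 -0.22603635  0.066     ] [ 0.6172402  -0.22557439  0.066     ]
kM held [ 0.51136163 -0.10372789  0.19764187] [ 0.51231847 -0.10322776  0.15964187]
kM held [ 0.48928651 -0.05757069  0.23628886] [ 0.49017417 -0.05703689  0.19828886]
[0.09631474 0.05139446 0.07827041]
```

boiler_medium's top measures 0.075 high with its centre at (0.600,-0.060), and the held basket is centred on the TCP. Next: over the boiler and down.

```bash
python3 -m pendant '{"slide":[[0.033,0.017,0],[0.033,0.017,0.01],[0.03,0.017,0.02],[0,0,0.03],[0,0,0.018]],"twist":[[0,0,0],[0,0,0],[0,0,0],[0,0,0],[0,0,0]],"hand":[0,0,0,0,0]}'
python3 -m pendant '{"slide":[[0,0,0],[0,0,0],[0,0,0]],"twist":[[0,0,0],[0,0,0],[0,0,0]],"hand":[0,0,0]}'
python3 - <<'E'
from h import *
for i in range(3): print(togo([.600,-.060,.108]).round(4)); capture("top")
im=capture("side");cv2.imwrite("pics/s1.png",cv2.resize(cv2.cvtColor(im,cv2.COLOR_RGB2BGR)[140:240,230:380],None,fx=5,fy=5,interpolation=3))
E
```

```text
time: 4.57
tool_pos: [0.5993, -0.0626, 0.1176]
eef_rot: [-0.0, 0.974, 0.228, -0.001]
wrist_force: [-1.0, 0.6, -1.5]
finger_gap: 0.101
gripper_force: 29.5
time: 4.82
tool_pos: [0.599, -0.062, 0.1224]
eef_rot: [0.0, 0.974, 0.228, 0.0]
wrist_force: [-0.1, 0.2, 0.0]
finger_gap: 0.105
gripper_force: 29.5
[ 0.0018 -0.0014  0.0144]
[ 0.0012 -0.0015  0.0151]
[ 0.0009 -0.0015  0.0154]
```

```bash
python3 -m pendant '{"slide":[[0.001,-0.0015,0.006],[0,0,0.006],[0,0,0.001],[0,0,0]],"twist":[[0,0,0],[0,0,0],[0,0,0],[0,0,0]],"hand":[0,0,0,0]}'
python3 -m pendant '{"slide":[[0,0,0.001],[0,0,0],[0,0,0]],"twist":[[0,0,0],[0,0,0],[0,0,0]],"hand":[0,0,0]}'
```

```text
time: 5.35
tool_pos: [0.5981, -0.0592, 0.1075]
eef_rot: [-0.0, 0.974, 0.229, -0.001]
wrist_force: [0.2, -0.0, -0.8]
finger_gap: 0.105
gripper_force: 29.5
time: 5.6
tool_pos: [0.5989, -0.0594, 0.1074]
eef_rot: [0.0, 0.974, 0.228, -0.0]
wrist_force: [-0.4, -0.1, -0.1]
finger_gap: 0.101
gripper_force: 29.5
```

```bash
python3 -m pendant '{"slide":[[0,0,0.001],[0,0,0],[0,0,0]],"twist":[[0,0,0],[0,0,0],[0,0,0]],"hand":[0,0,0]}'
```

```text
time: 5.85
tool_pos: [0.5991, -0.0593, 0.1067]
eef_rot: [-0.0, 0.974, 0.228, 0.0]
wrist_force: [-0.8, 1.2, 2.1]
finger_gap: 0.103
gripper_force: 29.6
```

```bash
python3 -m pendant '{"slide":[[0,0,0.001],[0,0,0],[0,0,0]],"twist":[[0,0,0],[0,0,0],[0,0,0]],"hand":[0,0,0]}'
```

```text
time: 6.1
tool_pos: [0.5996, -0.0592, 0.1065]
eef_rot: [0.0, 0.974, 0.228, 0.001]
wrist_force: [-1.6, 1.3, 7.4]
finger_gap: 0.107
gripper_force: 30.1
```

Contact is felt at 7 N. Release, rise and head for the small basket.

```bash
python3 -m pendant '{"slide":[[0,0,-0.001],[0,0,0],[0,0,0],[0,0,0],[0,0,0]],"twist":[[0,0,0],[0,0,0],[0,0,0],[0,0,0],[0,0,0]],"hand":[0.04,0.04,0.04,0.04,0.04]}'
python3 -m pendant '{"slide":[[0,0,-0.01],[0,0,-0.03],[0,0,-0.04],[-0.015,0.039,0],[-0.015,0.038,0]],"twist":[[0,0,0],[0,0,0],[0,0,0],[0,0,0],[0,0,0]],"hand":[0.04,0.04,0.04,0.04,0.04]}'
python3 -m pendant '{"slide":[[-0.014,0.039,0],[-0.014,0.039,0.02],[0,0,0.03],[0,0,0],[0,0,0]],"twist":[[0,0,0],[0,0,0],[0,0,0],[0,0,0],[0,0,0]],"hand":[0.04,0.04,0.04,0.04,0.04]}'
python3 - <<'E'
from h import *
a=snap("wrist","w6.png")
b=snap("side","s2.png")[140:240,230:390]
cv2.imwrite("pics/v6.png",np.vstack([a[:320],cv2.resize(b,(448,280),interpolation=3).copy() if 0 else cv2.copyMakeBorder(cv2.resize(b,(448,280),interpolation=3),0,0,0,192,0)]))
print(togo([.617,-.225,.031]))
E
```

```text
time: 6.52
tool_pos: [0.5987, -0.0594, 0.1061]
eef_rot: [-0.0, 0.974, 0.228, -0.0]
wrist_force: [0.9, -0.3, 0.1]
finger_gap: 0.467
gripper_force: 0.0
time: 6.93
tool_pos: [0.6089, -0.1413, 0.1908]
eef_rot: [0.001, 0.973, 0.231, 0.003]
wrist_force: [1.1, 0.1, 0.4]
finger_gap: 0.467
gripper_force: 0.0
time: 7.35
tool_pos: [0.6137, -0.2197, 0.1372]
eef_rot: [-0.001, 0.974, 0.228, -0.002]
wrist_force: [0.3, 0.4, -0.0]
finger_gap: 0.465
gripper_force: 0.0
[-0.00160031  0.00553871  0.10884385]
```

View pics/v6.png

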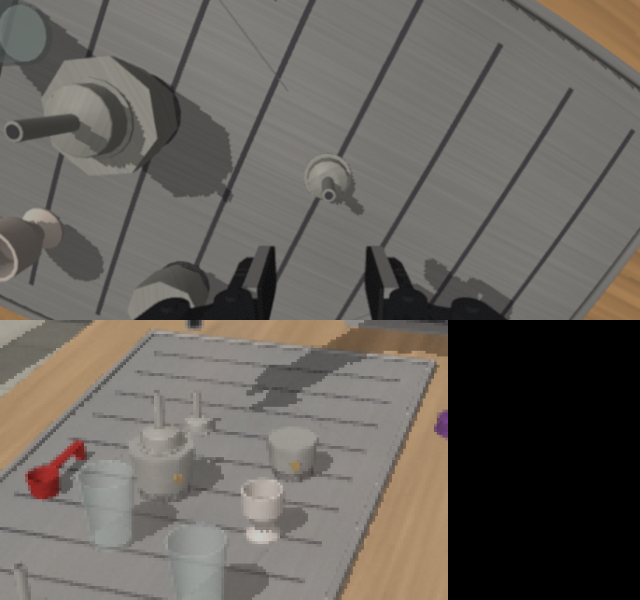

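basket_medium sits upright in the middle of its boiler. The small basket's tip is at (329,195) in the wrist view.

Run:
```python
from h import *
p=camera_params("wrist")
C={n:(p,np.load(f"pics/{n}.png.npy")@p["hand_eye"]) for n in("w3","w5","w6")}
P=plane(C["w6"],(329,195),.066);print(P,tri([ray(C["w3"],(522,139)),ray(C["w5"],(554,135)),ray(C["w6"],(329,195))]),togo([P[0],P[1],.033]))
```

```text
[ 0.61699522 -0.22488848  0.066     ] (array([ 0.61724864, -0.2247481 ,  0.06758621]), np.float64(0.0002465984396330132)) [-0.00155328  0.00543766  0.10684384]
```

```bash
python3 -m pendant '{"slide":[[-0.0015,0.005,0.02],[0,0,0.03],[0,0,0.03],[0,0,0.02],[0,0,0]],"twist":[[0,0,0],[0,0,0],[0,0,0],[0,0,0],[0,0,0]],"hand":[0.04,0.04,0.04,0.04,0.04]}'
python3 - <<'E'
from h import *
print(togo([.617,-.225,.033]))
E
```

```text
time: 7.87
tool_pos: [0.6143, -0.2229, 0.0357]
eef_rot: [-0.001, 0.973, 0.229, -0.002]
wrist_force: [-1.0, -0.1, 0.4]
finger_gap: 0.47
gripper_force: 0.0
[0.00154982 0.00307247 0.00270688]
```

```bash
python3 -m pendant '{"slide":[[0.0015,0.003,0.002],[0,0,0],[0,0,0],[0,0,0],[0,0,0]],"twist":[[0,0,0],[0,0,0],[0,0,0],[0,0,0],[0,0,0]],"hand":[0.04,0,0,0,0]}'
python3 -m pendant '{"slide":[[0,0,0],[0,0,-0.02],[0,0,-0.04],[0,0,-0.04],[0,0,-0.02]],"twist":[[0,0,0],[0,0,0],[0,0,0],[0,0,0],[0,0,0]],"hand":[0,0,0,0,0]}'
python3 -m pendant '{"slide":[[-0.032,-0.023,0],[-0.032,-0.023,0],[-0.032,-0.023,0],[-0.032,-0.023,0],[-0.032,-0.023,0]],"twist":[[0,0,0],[0,0,0],[0,0,0],[0,0,0],[0,0,0]],"hand":[0,0,0,0,0]}'
python3 -m pendant '{"slide":[[-0.03,-0.024,0],[0,0,0],[0,0,0]],"twist":[[0,0,0],[0,0,0],[0,0,0]],"hand":[0,0,0]}'
python3 - <<'E'
from h import *
a=snap("wrist","w7.png")
E
python3 -m pendant '{"slide":[[0.02,0,0.01],[0.02,0,0.01],[0,0,0],[0,0,0]],"twist":[[0,0,0],[0,0,0],[0,0,0],[0,0,0]],"hand":[0,0,0,0]}'
python3 - <<'E'
from h import *
b=snap("wrist","w8.png");a=cv2.imread("pics/w7.png")
cv2.imwrite("pics/w78.png",np.vstack([a[:300],b[:300]]))
E
```

```text
time: 8.28
tool_pos: [0.6203, -0.2274, 0.0381]
eef_rot: [0.001, 0.974, 0.228, 0.001]
wrist_force: [-0.3, 0.6, 6.0]
finger_gap: 0.001
gripper_force: 2.8
time: 8.7
tool_pos: [0.6207, -0.2279, 0.1617]
eef_rot: [0.002, 0.974, 0.228, 0.002]
wrist_force: [1.1, -0.3, 0.5]
finger_gap: -0.0
gripper_force: 0.0
time: 9.12
tool_pos: [0.4227, -0.195, 0.1564]
eef_rot: [0.0, 0.974, 0.228, 0.0]
wrist_force: [-0.3, 0.7, 1.0]
finger_gap: 0.001
gripper_force: 0.0
time: 9.37
tool_pos: [0.3852, -0.1868, 0.1568]
eef_rot: [0.0, 0.974, 0.228, 0.0]
wrist_force: [1.1, 0.4, -0.4]
finger_gap: 0.004
gripper_force: 0.0
time: 9.75
tool_pos: [0.4244, -0.1693, 0.136]
eef_rot: [-0.0, 0.973, 0.229, -0.0]
wrist_force: [0.2, 0.9, -0.7]
finger_gap: -0.0
gripper_force: 0.0
```

View pics/w78.png

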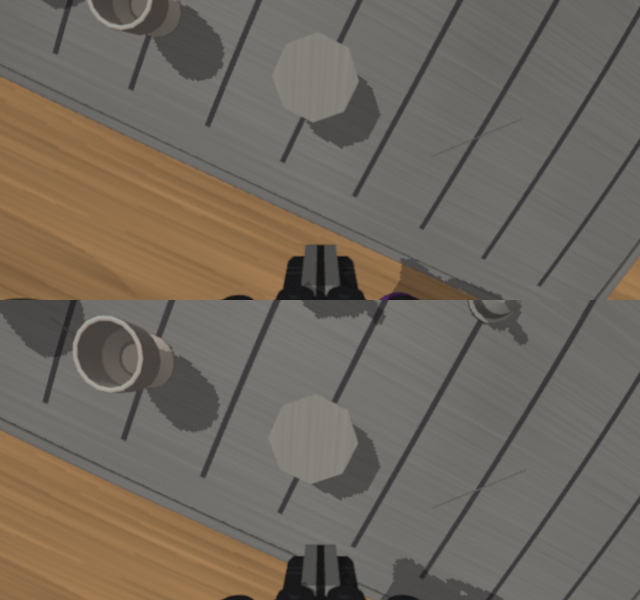

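The grasp missed: the gripper is empty. w7 shows boiler_small's centre at (315,77) and w8 at (313,140). Something rounded, probably the basket, shows at (492,8) in w8. I'll fix the boiler position and look at the basket from above.

```bash
python3 - <<'E'
from h import *
p=camera_params("wrist")
C={n:(p,np.load(f"pics/{n}.png.npy")@p["hand_eye"]) for n in("w7","w8","w1")}
print(tri([ray(C["w7"],(315.5,77)),ray(C["w8"],(313,139.5))]),plane(C["w8"],(313,139.5),.058),plane(C["w7"],(315.5,77),.058))
print(plane(C["w8"],(492,8),.03))
print(togo([.56,-.26,.19]))
E
python3 -m pendant '{"slide":[[0.02,0.04,-0.01],[0.02,0.04,-0.01],[0.02,0.04,-0.02],[0.02,0.02,-0.01],[0,0,0]],"twist":[[0,0,0],[0,0,0],[0,0,0],[0,0,0],[0,0,0]],"hand":[0.04,0.04,0.04,0.04,0.04]}'
python3 - <<'E'
from h import *
a=snap("wrist","w9.png");snap("top","t9.png");print(get_state()["tool_pos"])
E
```

```text
(array([ 0.45832063, -0.14676486,  0.06124678]), np.float64(4.5030293101236465e-05)) [ 0.45788523 -0.14685882  0.058     ] [ 0.45843012 -0.146718    0.058     ]
[ 0.60121115 -0.2226212   0.03      ]
[ 0.08159991  0.14171631 -0.05382882]
time: 10.22
tool_pos: [0.5508, -0.2539, 0.1837]
eef_rot: [0.002, 0.974, 0.228, 0.003]
wrist_force: [-0.3, -0.6, -0.7]
finger_gap: 0.466
gripper_force: 0.0
[ 0.54549224 -0.25112886  0.18152863]
```

View pics/w9.png

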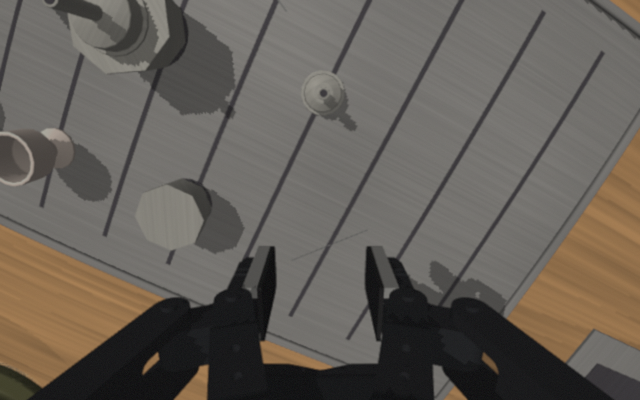

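The small basket still stands upright, tip at (323,93).

Run:
```python
from h import *
p=camera_params("wrist")
C={n:(p,np.load(f"pics/{n}.png.npy")@p["hand_eye"]) for n in("w9","w8")}
im=cv2.imread("pics/w9.png")
print(plane(C["w9"],(323,93),.066),plane(C["w9"],(323,93),.05),togo([.617,-.225,.06]))
t=cam("top");a=cv2.imread("pics/top0.png");b=cv2.imread("pics/t9.png")
d=cv2.absdiff(a,b)[135:165,370:400].max(2);print(d.max());print(proj(t,[.617,-.225,.066]))
cv2.imwrite("pics/tt.png",cv2.resize(np.hstack([a[125:175,365:405],b[125:175,365:405]]),None,fx=9,fy=9,interpolation=3))
```

```text
[ 0.61685767 -0.22432764  0.066     ] [ 0.61694204 -0.2245305   0.05      ] [0.07567124 0.00832449 0.12153127]
105
[386.73029646 145.80211558]
```

View pics/tt.png

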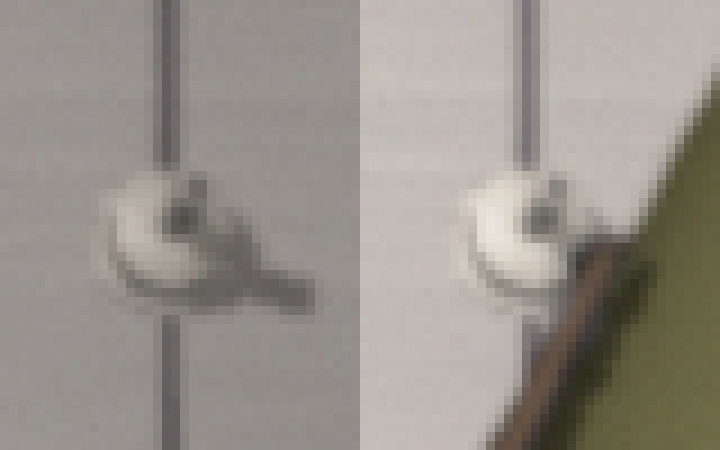

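```bash
python3 - <<'E'
from h import *
p=camera_params("wrist");c=(p,p["hand_eye"])
for z in(-.03,-.019,-.01,0,.01): print(z,proj(c,[0,0,z]),proj(c,[.011,0,z]))
E
python3 -m pendant '{"slide":[[0.025,0.003,0.02],[0.025,0.003,0.03],[0.025,0.002,0.03],[0,0,0.03],[0,0,0]],"twist":[[0,0,0],[0,0,0],[0,0,0],[0,0,0],[0,0,0]],"hand":[0.04,0.04,0.04,0.04,0.04]}'
python3 -m pendant '{"slide":[[0,0,0],[0,0,0],[0,0,0]],"twist":[[0,0,0],[0,0,0],[0,0,0]],"hand":[0.04,0.04,0.04]}'
python3 - <<'E'
from h import *
a=snap("wrist","w10.png")[100:400,120:520]
cv2.imwrite("pics/w10c.png",cv2.resize(a,None,fx=2,fy=2,interpolation=3));print(get_state()["tool_pos"],togo([.617,-.2245,.04]))
E
```

```text
-0.03 [320.35614464 261.0951557 ] [320.37368743 238.60110207]
-0.019 [320.33584143 250.43892719] [320.35179124 229.13924738]
-0.01 [320.32099572 242.65229042] [320.33582992 222.24652803]
0 [320.30608596 234.83644908] [320.31984048 215.34548094]
0.01 [320.29261475 227.77846304] [320.30542806 209.12833848]
time: 10.73
tool_pos: [0.6103, -0.2213, 0.0646]
eef_rot: [-0.003, 0.973, 0.229, -0.005]
wrist_force: [-2.3, 0.5, -0.3]
finger_gap: 0.464
gripper_force: 0.0
time: 10.98
tool_pos: [0.6162, -0.225, 0.0742]
eef_rot: [0.001, 0.974, 0.228, 0.001]
wrist_force: [0.4, 0.8, 0.6]
finger_gap: 0.468
gripper_force: 0.0
[ 0.61647406 -0.22500324  0.07428146] [ 0.00061107 -0.00030986  0.03428235]
```

View pics/w10c.png

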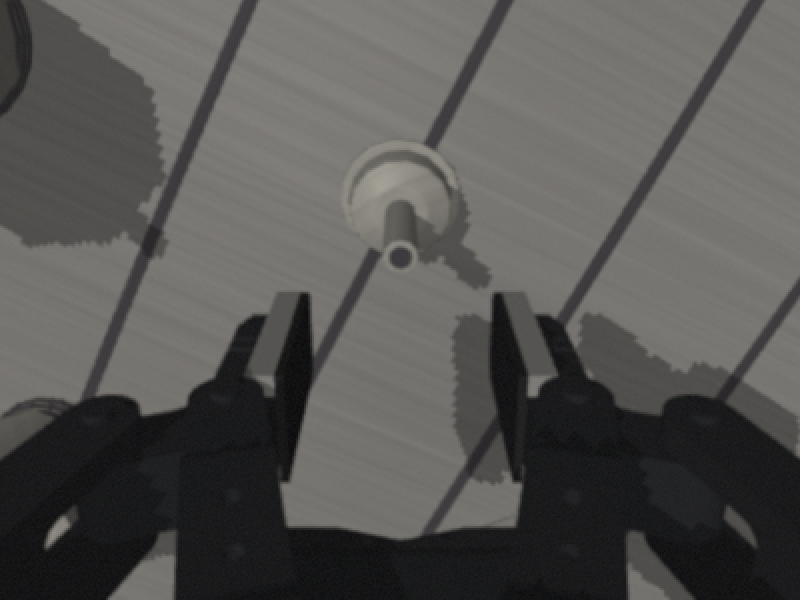

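The view shows the stem tip centred between the pads at full-image (320,228), with the fingertips' front edge at row ~246. That is lower in the picture than the nominal tips should be (row ~215), so the fingers may end higher than the TCP reading says and may have closed above the stem. I'll test by descending in small steps with the force watched.

```bash
python3 -m pendant '{"slide":[[0,0,0.02],[0,0,0.015],[0,0,0],[0,0,0],[0,0,0]],"twist":[[0,0,0],[0,0,0],[0,0,0],[0,0,0],[0,0,0]],"hand":[0.04,0.04,0.04,0.04,0.04]}' 20
python3 -m pendant '{"slide":[[0,0,0.004],[0,0,0],[0,0,0]],"twist":[[0,0,0],[0,0,0],[0,0,0]],"hand":[0.04,0.04,0.04]}'
python3 -m pendant '{"slide":[[0,0,0],[0,0,0]],"twist":[[0,0,0],[0,0,0]],"hand":[0.025,0.025]}'
```

```text
time: 11.45
tool_pos: [0.6164, -0.2247, 0.0383]
eef_rot: [0.001, 0.974, 0.228, 0.001]
wrist_force: [0.3, 0.4, 0.6]
finger_gap: 0.475
gripper_force: 0.0
time: 11.7
tool_pos: [0.6159, -0.2242, 0.033]
eef_rot: [0.0, 0.974, 0.228, 0.0]
wrist_force: [0.4, -0.4, -0.9]
finger_gap: 0.467
gripper_force: 0.0
time: 11.87
tool_pos: [0.6158, -0.2241, 0.0327]
eef_rot: [0.0, 0.974, 0.228, 0.0]
wrist_force: [-1.3, -0.3, 0.4]
finger_gap: 0.29
gripper_force: 0.0
```

```bash
python3 -m pendant '{"slide":[[0,0,0],[0,0,0],[0,0,0]],"twist":[[0,0,0],[0,0,0],[0,0,0]],"hand":[0.013,0.013,0.013]}' 30
python3 -m pendant '{"slide":[[0,0,0],[0,0,0],[0,0,0]],"twist":[[0,0,0],[0,0,0],[0,0,0]],"hand":[0.006,0.006,0.006]}'
```

```text
time: 12.12
tool_pos: [0.6156, -0.2241, 0.0325]
eef_rot: [-0.0, 0.974, 0.228, 0.0]
wrist_force: [0.0, -0.2, 1.1]
finger_gap: 0.152
gripper_force: 0.0
time: 12.37
tool_pos: [0.6156, -0.2241, 0.0325]
eef_rot: [0.0, 0.974, 0.228, -0.0]
wrist_force: [-0.0, 0.1, -0.3]
finger_gap: 0.083
gripper_force: 29.2
```

Gripped this time (gap 0.083, 29 N). Lift gently and check.

```bash
python3 -m pendant '{"slide":[[0,0,-0.01],[0,0,-0.02],[0,0,-0.03],[0,0,-0.03],[0,0,-0.02]],"twist":[[0,0,0],[0,0,0],[0,0,0],[0,0,0],[0,0,0]],"hand":[0,0,0,0,0]}'
python3 -m pendant '{"slide":[[0,0,0],[0,0,0]],"twist":[[0,0,0],[0,0,0]],"hand":[0,0]}'
python3 - <<'E'
from h import *
a=snap("wrist","w11.png");print(togo([.4582,-.1468,.142]).round(4))
E
```

```text
time: 12.78
tool_pos: [0.6165, -0.2244, 0.1462]
eef_rot: [0.001, 0.974, 0.228, 0.001]
wrist_force: [0.1, -0.1, 0.3]
finger_gap: 0.083
gripper_force: 29.2
time: 12.95
tool_pos: [0.6169, -0.2246, 0.1448]
eef_rot: [0.001, 0.974, 0.228, 0.002]
wrist_force: [0.5, -0.7, -0.5]
finger_gap: 0.085
gripper_force: 29.3
[-0.1067 -0.1393  0.0009]
```

```bash
python3 -m pendant '{"slide":[[-0.018,-0.023,0],[-0.018,-0.023,0],[-0.018,-0.023,0],[-0.018,-0.023,0],[-0.018,-0.023,0]],"twist":[[0,0,0],[0,0,0],[0,0,0],[0,0,0],[0,0,0]],"hand":[0,0,0,0,0]}'
python3 -m pendant '{"slide":[[-0.017,-0.024,0],[0,0,0.01],[0,0,0],[0,0,0],[0,0,0]],"twist":[[0,0,0],[0,0,0],[0,0,0],[0,0,0],[0,0,0]],"hand":[0,0,0,0,0]}'
python3 - <<'E'
from h import *
s=get_state();c=cam("wrist",s);a=snap("wrist","w12.png")
print(togo([.4582,-.1468,.085]).round(4))
g=cv2.cvtColor(a,cv2.COLOR_BGR2GRAY)
m=cv2.createCLAHE(3).apply(g)[200:290,290:350]
# stem tip hole: dark blob between the fingers
for th in(50,60,70,80):
    n,l,st,ce=cv2.connectedComponentsWithStats((g[200:300,308:334]<th).astype(np.uint8));print(th,[(st[i].tolist(),(ce[i]+[308,200]).round(1).tolist()) for i in range(1,n) if 8<st[i,4]<400])
E
```

```text
time: 13.42
tool_pos: [0.4811, -0.1601, 0.1407]
eef_rot: [-0.001, 0.974, 0.228, -0.001]
wrist_force: [0.0, 0.2, -0.3]
finger_gap: 0.085
gripper_force: 29.3
time: 13.83
tool_pos: [0.4587, -0.1475, 0.1322]
eef_rot: [-0.0, 0.974, 0.228, -0.0]
wrist_force: [0.0, -0.6, 0.7]
finger_gap: 0.088
gripper_force: 29.3
[-0.0002 -0.001   0.0473]
50 [([0, 45, 5, 55, 226], [309.7, 271.7]), ([21, 44, 5, 56, 246], [331.0, 272.7]), ([6, 59, 13, 12, 119], [319.9, 264.5])]
60 []
70 []
80 []
```

The held stem tip is at (319.9,264.5), on the tool axis as expected. Lower onto boiler_small.

```bash
python3 -m pendant '{"slide":[[0,-0.001,0.02],[0,0,0.015],[0,0,0.01],[0,0,0],[0,0,0]],"twist":[[0,0,0],[0,0,0],[0,0,0],[0,0,0],[0,0,0]],"hand":[0,0,0,0,0]}'
python3 -m pendant '{"slide":[[0,0,0.002],[0,0,0],[0,0,0]],"twist":[[0,0,0],[0,0,0],[0,0,0]],"hand":[0,0,0]}'
python3 -m pendant '{"slide":[[0,0,0.001],[0,0,0],[0,0,0]],"twist":[[0,0,0],[0,0,0],[0,0,0]],"hand":[0,0,0]}'
```

```text
time: 14.3
tool_pos: [0.4575, -0.1463, 0.0872]
eef_rot: [-0.0, 0.974, 0.228, -0.001]
wrist_force: [1.0, -0.1, 0.9]
finger_gap: 0.087
gripper_force: 29.3
time: 14.55
tool_pos: [0.4581, -0.1465, 0.0861]
eef_rot: [0.0, 0.974, 0.228, 0.0]
wrist_force: [-0.6, 0.1, 0.2]
finger_gap: 0.084
gripper_force: 29.3
time: 14.8
tool_pos: [0.4576, -0.1463, 0.0847]
eef_rot: [0.0, 0.974, 0.228, 0.0]
wrist_force: [-0.2, 0.1, -0.1]
finger_gap: 0.085
gripper_force: 29.3
```

```bash
python3 -m pendant '{"slide":[[0,0,0.001],[0,0,0],[0,0,0]],"twist":[[0,0,0],[0,0,0],[0,0,0]],"hand":[0,0,0]}'
python3 -m pendant '{"slide":[[0,0,0.001],[0,0,0],[0,0,0]],"twist":[[0,0,0],[0,0,0],[0,0,0]],"hand":[0,0,0]}'
```

```text
time: 15.05
tool_pos: [0.4574, -0.1463, 0.0834]
eef_rot: [-0.0, 0.974, 0.228, -0.0]
wrist_force: [0.8, -0.4, -0.4]
finger_gap: 0.082
gripper_force: 29.3
time: 15.3
tool_pos: [0.4575, -0.1463, 0.0825]
eef_rot: [-0.0, 0.974, 0.228, 0.0]
wrist_force: [0.0, -0.2, -0.4]
finger_gap: 0.086
gripper_force: 29.4
```

```bash
python3 -m pendant '{"slide":[[0,0,0.001],[0,0,0],[0,0,0]],"twist":[[0,0,0],[0,0,0],[0,0,0]],"hand":[0,0,0]}'
```

```text
time: 15.55
tool_pos: [0.4581, -0.1468, 0.0821]
eef_rot: [0.001, 0.974, 0.228, 0.0]
wrist_force: [-1.1, -1.2, 4.8]
finger_gap: 0.086
gripper_force: 29.8
```

Contact (5 N). Release, rise and go towards the large basket, stopping short to look.

```bash
python3 -m pendant '{"slide":[[0,0,-0.001],[0,0,0],[0,0,0],[0,0,0],[0,0,-0.01]],"twist":[[0,0,0],[0,0,0],[0,0,0],[0,0,0],[0,0,0]],"hand":[0.04,0.04,0.04,0.04,0.04]}'
python3 -m pendant '{"slide":[[0,0,-0.03],[0,0,-0.04],[0,0,-0.04],[0.02,-0.02,-0.01],[0.028,-0.03,0]],"twist":[[0,0,0],[0,0,0],[0,0,0],[0,0,0],[0,0,0]],"hand":[0.04,0.04,0.04,0.04,0.04]}'
python3 -m pendant '{"slide":[[0.028,-0.03,0],[0.028,-0.03,0],[0.028,-0.03,0],[0.028,-0.03,0],[0.028,-0.03,0]],"twist":[[0,0,0],[0,0,0],[0,0,0],[0,0,0],[0,0,0]],"hand":[0.04,0.04,0.04,0.04,0.04]}'
python3 -m pendant '{"slide":[[0.028,-0.03,0],[0.028,-0.03,0],[0,0,0],[0,0,0],[0,0,0]],"twist":[[0,0,0],[0,0,0],[0,0,0],[0,0,0],[0,0,0]],"hand":[0.04,0.04,0.04,0.04,0.04]}'
python3 - <<'E'
from h import *
s=get_state();print(s["tool_pos"],s["qpos"].round(2))
c=cam("wrist",s);a=snap("wrist","w13.png")
g=cv2.cvtColor(a,cv2.COLOR_BGR2GRAY)
u=proj(c,[.6225,.2383,.093]);print(u,proj(c,[.456,.313,.092]))
x,y=u.astype(int)
print(g[max(0,y-40):y+40:4,x-40:x+40:4])
E
```

```text
time: 15.97
tool_pos: [0.4559, -0.1457, 0.0911]
eef_rot: [-0.001, 0.974, 0.228, -0.001]
wrist_force: [-0.3, -0.1, -0.2]
finger_gap: 0.466
gripper_force: 0.0
time: 16.38
tool_pos: [0.481, -0.0821, 0.2176]
eef_rot: [0.002, 0.974, 0.226, 0.004]
wrist_force: [0.6, 1.2, -0.3]
finger_gap: 0.463
gripper_force: 0.0
time: 16.8
tool_pos: [0.5372, 0.1185, 0.2134]
eef_rot: [0.0, 0.974, 0.228, 0.0]
wrist_force: [0.7, -0.7, 0.1]
finger_gap: 0.47
gripper_force: 0.0
time: 17.22
tool_pos: [0.56, 0.1949, 0.2126]
eef_rot: [0.0, 0.973, 0.229, -0.0]
wrist_force: [0.3, -0.8, 0.5]
finger_gap: 0.467
gripper_force: 0.0
[0.5600235  0.19494797 0.21258748] [ 0.34  0.3  -0.05  1.23 -0.    3.02]
[306.45438637  88.42088017] [152.79711149 223.02565735]
[[122 123 120 117 117 118 120 119 119 117 117 116 118 119 123 121 119 121
  121  84]
 [118 119 120 122 119 117 118 118 120 119 118 117 117 117 118 119 122 121
  118  62]
 [124 118 119 118 120 122 117 119 133 138 136 133 136 133 123 117 119 119
   84  68]
 [120 120 122 118 117 118 132 148 151 146 145 144 140 137 132 131 117 116
   62 110]
 [118 119 118 119 122 137 158
[... 631 characters left out ...]
 120 121
  107  80]
 [114 114 114 122 133 132 132 132 131 129 117  85  86  88  89 122 120 118
   95  81]
 [117 116 113 117 131 131 128 128 126 125 123  95  88  85  86 100 121 119
   89  80]
 [113 114 115 114 126 128 127 125 125 124 121 120 107  86  88  85 103 105
   81  80]
 [115 115 113 113 115 123 125 123 124 122 120 119 120  87  86  87  83  88
   80  79]
 [112 115 114 116 113 115 122 123 122 119 120 118 117 118 102  84  89  80
   82  80]
 [112 112 112 113 114 115 114 121 120 121 119 116 117 116  95  85  78  80
   80  80]
 [114 112 112 113 113 115 114 115  96  87  91  89  87  87  78  77  80  79
   80  80]
 [115 113 114 112 112 114 113 114 115 107  46  62  79  79  77  78  79  78
   79  79]]
```

Joint 6 is at 3.02, near its limit, so I turn the tool about −0.6 rad about its z before the grasp, then measure the large stem tip. It was at about (304,88) here, matching the two-view estimate.

```bash
python3 -m pendant '{"slide":[[0,0,0],[0,0,0],[0,0,0],[0,0,0],[0,0,0]],"twist":[[0,0,-0.12],[0,0,-0.12],[0,0,-0.12],[0,0,-0.12],[0,0,-0.12]],"hand":[0.04,0.04,0.04,0.04,0.04]}'
python3 -m pendant '{"slide":[[0,0,0],[0,0,0],[0,0,0]],"twist":[[0,0,0],[0,0,0],[0,0,0]],"hand":[0.04,0.04,0.04]}'
cat >> h.py <<'E'
def hole(a,u,r=22,th=72):
    g=cv2.cvtColor(a,cv2.COLOR_BGR2GRAY);x,y=np.round(u).astype(int);x0,y0=max(0,x-r),max(0,y-r)
    n,l,st,ce=cv2.connectedComponentsWithStats((g[y0:y+r,x0:x+r]<th).astype(np.uint8))
    return [(st[i].tolist(),(ce[i]+[x0,y0]).round(1).tolist()) for i in range(1,n) if st[i,4]>8]
E
python3 - <<'E'
from h import *
s=get_state();print(s["tool_pos"],s["qpos"].round(2))
c=cam("wrist",s);a=snap("wrist","w14.png");u=proj(c,[.622,.239,.093]);print(u,hole(a,u))
p=camera_params("wrist");c3=(p,np.load("pics/w13.png.npy")@p["hand_eye"]);im=cv2.imread("pics/w13.png");print(hole(im,(304,88)))
print(togo([.622,.239,.12]),proj(c,[.456,.313,.092]))
E
```

```text
time: 17.68
tool_pos: [0.5602, 0.1932, 0.2131]
eef_rot: [0.0, 0.862, 0.507, 0.0]
wrist_force: [0.1, -0.5, -0.7]
finger_gap: 0.472
gripper_force: 0.0
time: 17.93
tool_pos: [0.5604, 0.1941, 0.2128]
eef_rot: [0.0, 0.864, 0.504, 0.0]
wrist_force: [-0.7, -0.7, 0.4]
finger_gap: 0.472
gripper_force: 0.0
[0.56041755 0.19412621 0.21281733] [ 0.33  0.3  -0.05  1.23 -0.    2.42]
[360.2142972   96.59308272] [([19, 17, 9, 9, 59], [361.2, 96.0]), ([12, 19, 5, 8, 24], [351.8, 97.6])]
[([20, 18, 8, 9, 57], [305.4, 87.8])]
[0.06908187 0.03169224 0.09276352] [142.2325374  119.53027778]
```

```bash
python3 - <<'E'
from h import *
p=camera_params("wrist");C=[(p,np.load(f"pics/{n}.png.npy")@p["hand_eye"]) for n in("w13","w14")]
print(tri([ray(C[0],(305.4,87.8)),ray(C[1],(361.2,96))]),plane(C[1],(361.2,96),.093))
E
python3 -m pendant '{"slide":[[0.023,0.011,0.01],[0.023,0.011,0.02],[0.023,0.01,0.02],[0,0,0.02],[0,0,0]],"twist":[[0,0,0],[0,0,0],[0,0,0],[0,0,0],[0,0,0]],"hand":[0.04,0.04,0.04,0.04,0.04]}'
python3 -m pendant '{"slide":[[0,0,0],[0,0,0],[0,0,0]],"twist":[[0,0,0],[0,0,0],[0,0,0]],"hand":[0.04,0.04,0.04]}'
python3 - <<'E'
from h import *
s=get_state();print(s["tool_pos"])
c=cam("wrist",s);a=snap("wrist","w15.png");u=proj(c,[.622,.239,.093]);print(u,hole(a,u,25))
print(togo([.622,.239,.043]))
E
```

```text
(array([0.62244051, 0.23959831, 0.09956613]), np.float64(0.00019119021089955272)) [0.62291017 0.23902429 0.093     ]
time: 18.4
tool_pos: [0.62, 0.2391, 0.1373]
eef_rot: [-0.001, 0.863, 0.505, -0.004]
wrist_force: [-1.8, -1.6, -1.8]
finger_gap: 0.464
gripper_force: 0.0
time: 18.65
tool_pos: [0.6226, 0.2396, 0.1445]
eef_rot: [0.0, 0.863, 0.506, 0.001]
wrist_force: [0.7, -0.4, 0.1]
finger_gap: 0.468
gripper_force: 0.0
[0.62262755 0.23960731 0.14451135]
[320.73159068 206.29807369] [([21, 21, 10, 10, 85], [321.5, 206.4])]
[-0.00118909 -0.00047188  0.10159914]
```

The hole at (321.5,206.4) matches the prediction (320.7,206.3), so position and height 0.093 are confirmed. Descend and grip.

```bash
python3 -m pendant '{"slide":[[-0.001,0,0.03],[0,0,0.03],[0,0,0.02],[0,0,0.01],[0,0,0]],"twist":[[0,0,0],[0,0,0],[0,0,0],[0,0,0],[0,0,0]],"hand":[0.04,0.04,0.04,0.04,0.04]}'
python3 -m pendant '{"slide":[[0,0,0.008],[0,0,0],[0,0,0],[0,0,0]],"twist":[[0,0,0],[0,0,0],[0,0,0],[0,0,0]],"hand":[0.04,0.04,0.02,0.02]}'
```

```text
time: 19.12
tool_pos: [0.6201, 0.2381, 0.051]
eef_rot: [-0.0, 0.863, 0.506, -0.001]
wrist_force: [-0.4, 0.4, 1.1]
finger_gap: 0.467
gripper_force: 0.0
time: 19.45
tool_pos: [0.6225, 0.2392, 0.0459]
eef_rot: [0.0, 0.863, 0.506, 0.001]
wrist_force: [-0.2, -0.8, 0.7]
finger_gap: 0.234
gripper_force: 0.0
```

```bash
python3 -m pendant '{"slide":[[0,0,0],[0,0,0],[0,0,0],[0,0,0]],"twist":[[0,0,0],[0,0,0],[0,0,0],[0,0,0]],"hand":[0,0,0,0]}' 40
python3 -m pendant '{"slide":[[0,0,-0.01],[0,0,-0.03],[0,0,-0.03],[0,0,-0.03],[0,0,0]],"twist":[[0,0,0],[0,0,0],[0,0,0],[0,0,0],[0,0,0]],"hand":[0,0,0,0,0]}'
python3 - <<'E'
from h import *
print(togo([.455,.313,.142]).round(4))
E
```

```text
time: 19.78
tool_pos: [0.6225, 0.239, 0.0454]
eef_rot: [0.0, 0.863, 0.506, 0.001]
wrist_force: [0.7, -1.2, 5.3]
finger_gap: 0.118
gripper_force: 39.2
time: 20.2
tool_pos: [0.6248, 0.2401, 0.1517]
eef_rot: [0.001, 0.863, 0.506, 0.004]
wrist_force: [0.7, 0.9, 0.6]
finger_gap: 0.121
gripper_force: 39.1
[-0.0194 -0.1838  0.0086]
```

```bash
python3 -m pendant '{"slide":[[-0.02,-0.03,-0.01],[-0.02,-0.03,-0.01],[-0.02,-0.03,-0.01],[-0.02,-0.03,0],[-0.02,-0.03,0]],"twist":[[0,0,0],[0,0,0],[0,0,0],[0,0,0],[0,0,0]],"hand":[0,0,0,0,0]}'
python3 -m pendant '{"slide":[[-0.01,-0.034,0],[0,0,0],[0,0,0],[0,0,0]],"twist":[[0,0,0],[0,0,0],[0,0,0],[0,0,0]],"hand":[0,0,0,0]}'
python3 - <<'E'
from h import *
print(get_state()["tool_pos"],get_state()["qpos"].round(2));snap("wrist","w16.png")
E
python3 -m pendant '{"slide":[[0.03,0.02,0],[0.02,0.02,0],[0,0,0],[0,0,0]],"twist":[[0,0,0],[0,0,0],[0,0,0],[0,0,0]],"hand":[0,0,0,0]}'
python3 - <<'E'
from h import *
snap("wrist","w17.png")
p=camera_params("wrist")
for n in("w16","w17"):
    a=cv2.imread(f"pics/{n}.png");T=np.load(f"pics/{n}.png.npy");c=(p,T@p["hand_eye"]);u=proj(c,[.455,.313,.092]);print(n,u,hole(a,proj(c,T[:3,3]+[0,0,.0475]),14,60))
    g=cv2.GaussianBlur(cv2.cvtColor(a,cv2.COLOR_BGR2GRAY),(5,5),0);x,y=u.astype(int)
    print(" row",g[y,x-90:x+90:4]);print(" col",y,g[max(0,y-90):y+100:4,x])
    f=np.zeros((402,642),np.uint8);b=a.copy()
    cv2.floodFill(b,f,(int(x),int(max(y,2))),(255,0,255),(4,4,4),(4,4,4),4);m=f[1:-1,1:-1]
    m=cv2.morphologyEx(m,cv2.MORPH_OPEN,np.ones((7,7)));cs,_=cv2.findContours(m,0,2);k=max(cs,key=cv2.contourArea)
    h=cv2.approxPolyDP(cv2.convexHull(k),5,True)[:,0];M=cv2.moments(k);print(cv2.contourArea(k),M["m10"]/M["m00"],M["m01"]/M["m00"],h.tolist())
E
```

```text
time: 20.62
tool_pos: [0.4402, 0.2246, 0.1749]
eef_rot: [-0.0, 0.863, 0.506, 0.0]
wrist_force: [-0.2, -0.2, -0.7]
finger_gap: 0.119
gripper_force: 39.2
time: 20.95
tool_pos: [0.4078, 0.2329, 0.1749]
eef_rot: [0.0, 0.862, 0.506, 0.001]
wrist_force: [-0.0, 0.0, -0.8]
finger_gap: 0.12
gripper_force: 39.2
[0.40779805 0.23292011 0.17488607] [ 0.52  0.08 -0.4   1.09 -0.    2.6 ]
time: 21.33
tool_pos: [0.4686, 0.2568, 0.1736]
eef_rot: [0.0, 0.863, 0.505, -0.0]
wrist_force: [0.0, -0.5, -0.5]
finger_gap: 0.121
gripper_force: 39.2
w16 [324.31209568  62.16035419] [([23, 0, 5, 28, 79], [333.9, 282.1]), ([2, 8, 20, 16, 244], [319.9, 283.4])]
 row [112 113 111 115 116 126 127 126 127 129 126 126 124 127 127 126 127 126
 127 125 125 127 128 127 125 127 124 127 126 127 126 125 125 123 129 126
 125 125 125 122 107 107 106 105 108]
 col 62 [126 126 126 126 126 126 126 126 127 128 129 130 130 129 128 127 127 127
 127 127 126 125 125 125 125 126 126 125 124 123 123 123  97  72  73  73
  74  73  73  73  92]
43464.5 357.4413716941412 58.0822471979048 [[639, 0], [392, 136], [272, 189], [261, 183], [151, 3]]
w17 [266.64989866 135.92456673] [([24, 0, 4, 28, 78], [334.0, 281.6]), ([2, 8, 20, 16, 250], [319.5, 283.5])]
 row [110 109 107 112 111 111 122 124 122 124 125 123 122 121 123 123 124 122
 124 122 121 123 126 124 122 124 121 124 123 125 123 122 122 123 126 124
 123 123 123 108 107 106 107 105 103]
 col 135 [110  89  58  95 116 124 123 123 123 123 123 123 123 123 123 124 125 126
 126 127 126 125 124 124 124 124 124 124 123 122 122 121 122 123 123 123
 122 122  88  76  80  81  83  81  74  95 102  62]
115377.0 387.0575129069629 120.93941166783674 [[639, 185], [400, 302], [262, 283], [74, 0], [639, 0]]
```

Run:
```python
from h import *
p=camera_params("wrist")
for n,u in(("w16",(323,62)),("w17",(265,131))):
    a=cv2.imread(f"pics/{n}.png");T=np.load(f"pics/{n}.png.npy");c=(p,T@p["hand_eye"])
    g=cv2.GaussianBlur(cv2.cvtColor(a,cv2.COLOR_BGR2GRAY),(5,5),0).astype(int)
    mids=[]
    for ang in np.radians(range(0,180,15)):
        e=[]
        for sg in(1,-1):
            d=np.array([np.cos(ang),np.sin(ang)])*sg
            for r in range(45,95):
                x,y=np.round(np.array(u)+d*r).astype(int)
                if y<0 or y>=400: break
                if g[y,x]<118 or g[y,x]>145: e.append((plane(c,(x,y),.092),r));break
        if len(e)==2: mids.append([*((e[0][0]+e[1][0])/2)[:2].round(4),np.linalg.norm(e[0][0]-e[1][0]).round(3),e[0][1],e[1][1],round(np.degrees(ang))])
    print(n);[print(m) for m in mids];print(togo([.455,.313,.15]))
# height: left/right edges across views
```

```text
w16
[np.float64(0.4529), np.float64(0.3146), np.float64(0.097), 68, 73, 0]
[np.float64(0.4525), np.float64(0.3154), np.float64(0.102), 69, 79, 15]
[np.float64(0.4532), np.float64(0.3153), np.float64(0.096), 66, 75, 30]
[np.float64(0.4535), np.float64(0.3168), np.float64(0.097), 65, 79, 45]
[np.float64(0.4557), np.float64(0.3141), np.float64(0.097), 68, 76, 135]
[np.float64(0.4535), np.float64(0.3136), np.float64(0.101), 74, 75, 150]
[np.float64(0.453), np.float64(0.3144), np.float64(0.096), 71, 68, 165]
[ 0.04341252 -0.03843165  0.02360578]
w17
[np.float64(0.4544), np.float64(0.3176), np.float64(0.097), 65, 69, 0]
[np.float64(0.4552), np.float64(0.317), np.float64(0.1), 68, 71, 15]
[np.float64(0.4563), np.float64(0.3158), np.float64(0.099), 69, 69, 30]
[np.float64(0.4545), np.float64(0.3217), np.float64(0.088), 54, 72, 45]
[np.float64(0.4556), np.float64(0.323), np.float64(0.086), 51, 73, 60]
[np.float64(0.4562), np.float64(0.3192), np.float64(0.088), 56, 68, 75]
[np.float64(0.4554), np.float64(0.3162), np.float64(0.097), 65, 70, 90]
[np.float64(0.455), np.float64(0.316), np.float64(0.1), 67, 71, 105]
[np.float64(0.4543), np.float64(0.3163), np.float64(0.096), 65, 67, 120]
[np.float64(0.454), np.float64(0.3163), np.float64(0.098), 66, 66, 135]
[np.float64(0.4542), np.float64(0.3168), np.float64(0.102), 69, 69, 150]
[np.float64(0.4536), np.float64(0.3174), np.float64(0.095), 67, 63, 165]
[ 0.04341252 -0.03843165  0.02360578]
```

boiler_large's chords measure 96–102 mm at z=0.092, which confirms its height, and two views put the centre at (0.454,0.316).

```bash
python3 - <<'E'
from h import *
p=camera_params("wrist");print(proj((p,p["hand_eye"]),[0,0,-.0475]),togo([.454,.316,.14]))
E
python3 -m pendant '{"slide":[[0.022,-0.02,0],[0.023,-0.019,0],[0,0,0.01],[0,0,0],[0,0,0]],"twist":[[0,0,0],[0,0,0],[0,0,0],[0,0,0],[0,0,0]],"hand":[0,0,0,0,0]}'
python3 -m pendant '{"slide":[[0,0,0],[0,0,0],[0,0,0]],"twist":[[0,0,0],[0,0,0],[0,0,0]],"hand":[0,0,0]}'
python3 - <<'E'
from h import *
print(togo([.454,.316,.1295]),get_state()["qpos"].round(2))
E
```

```text
[321.97073004 281.8829157 ] [ 0.04555418 -0.04076271  0.03360475]
time: 21.8
tool_pos: [0.4536, 0.3141, 0.1638]
eef_rot: [0.0, 0.863, 0.506, -0.001]
wrist_force: [-1.0, -0.5, -0.2]
finger_gap: 0.122
gripper_force: 39.3
time: 22.05
tool_pos: [0.4548, 0.3144, 0.1649]
eef_rot: [0.0, 0.863, 0.505, 0.0]
wrist_force: [-0.1, -0.3, -0.4]
finger_gap: 0.126
gripper_force: 39.3
[ 0.0009372  -0.00151348  0.03542903] [ 0.6   0.24 -0.23  1.1  -0.    2.69]
```

```bash
python3 -m pendant '{"slide":[[0.001,-0.0015,0.015],[0,0,0.01],[0,0,0.006],[0,0,0],[0,0,0]],"twist":[[0,0,0],[0,0,0],[0,0,0],[0,0,0],[0,0,0]],"hand":[0,0,0,0,0]}'
python3 -m pendant '{"slide":[[0,0,0.002],[0,0,0],[0,0,0]],"twist":[[0,0,0],[0,0,0],[0,0,0]],"hand":[0,0,0]}'
python3 -m pendant '{"slide":[[0,0,0.001],[0,0,0],[0,0,0]],"twist":[[0,0,0],[0,0,0],[0,0,0]],"hand":[0,0,0]}'
```

```text
time: 22.47
tool_pos: [0.4534, 0.3162, 0.1332]
eef_rot: [0.0, 0.863, 0.506, -0.001]
wrist_force: [-0.6, -0.1, 1.0]
finger_gap: 0.124
gripper_force: 39.3
time: 22.72
tool_pos: [0.4539, 0.3168, 0.1318]
eef_rot: [-0.0, 0.863, 0.506, 0.0]
wrist_force: [-0.1, 0.3, -0.0]
finger_gap: 0.118
gripper_force: 39.3
time: 22.97
tool_pos: [0.4537, 0.3167, 0.1306]
eef_rot: [0.0, 0.863, 0.506, 0.0]
wrist_force: [0.0, 0.9, -0.4]
finger_gap: 0.121
gripper_force: 39.3
```

```bash
python3 -m pendant '{"slide":[[0,0,0.001],[0,0,0],[0,0,0]],"twist":[[0,0,0],[0,0,0],[0,0,0]],"hand":[0,0,0]}'
```

```text
time: 23.22
tool_pos: [0.4538, 0.3167, 0.1295]
eef_rot: [0.0, 0.863, 0.506, 0.0]
wrist_force: [0.5, -0.7, 0.2]
finger_gap: 0.122
gripper_force: 39.5
```

```bash
python3 -m pendant '{"slide":[[0,0,0.001],[0,0,0],[0,0,0]],"twist":[[0,0,0],[0,0,0],[0,0,0]],"hand":[0,0,0]}'
```

```text
time: 23.47
tool_pos: [0.4542, 0.3167, 0.1293]
eef_rot: [0.0, 0.863, 0.506, 0.001]
wrist_force: [-0.6, -2.0, 4.8]
finger_gap: 0.116
gripper_force: 39.8
```

```bash
python3 -m pendant '{"slide":[[0,0,-0.001],[0,0,0],[0,0,0],[0,0,0],[0,0,-0.01]],"twist":[[0,0,0],[0,0,0],[0,0,0],[0,0,0],[0,0,0]],"hand":[0.04,0.04,0.04,0.04,0.04]}'
python3 -m pendant '{"slide":[[0,0,-0.03],[0,0,-0.04],[0,0,-0.03],[0,0,-0.01],[-0.03,0,0]],"twist":[[0,0,0],[0,0,0],[0,0,0],[0,0,0],[0,0,0]],"hand":[0.04,0.04,0.04,0.04,0.04]}'
python3 -m pendant '{"slide":[[-0.03,0.02,0],[-0.02,0.03,0],[0,0.04,0],[0,0,0],[0,0,0]],"twist":[[0,0,0],[0,0,0],[0,0,0],[0,0,0],[0,0,0]],"hand":[0.04,0.04,0.04,0.04,0.04]}'
python3 - <<'E'
from h import *
w=snap("wrist","w20.png");s=snap("side","s20.png");t=snap("top","t20.png")
r=lambda x,wd,h:cv2.resize(x,(wd,h),interpolation=3)
cv2.imwrite("pics/f.png",np.vstack([np.hstack([r(s[140:300,200:400],375,300),r(w,425,300)]),r(t[85:260,90:500],800,300)]))
E
```

```text
time: 23.88
tool_pos: [0.4524, 0.3158, 0.1379]
eef_rot: [0.0, 0.863, 0.506, -0.002]
wrist_force: [0.0, 0.2, -0.7]
finger_gap: 0.467
gripper_force: 0.0
time: 24.3
tool_pos: [0.4427, 0.2945, 0.253]
eef_rot: [-0.001, 0.862, 0.507, 0.004]
wrist_force: [0.1, -1.0, -0.0]
finger_gap: 0.469
gripper_force: 0.0
time: 24.72
tool_pos: [0.4942, 0.2017, 0.2493]
eef_rot: [-0.0, 0.863, 0.504, -0.0]
wrist_force: [0.4, 0.6, -0.7]
finger_gap: 0.471
gripper_force: 0.0
```

View pics/f.png

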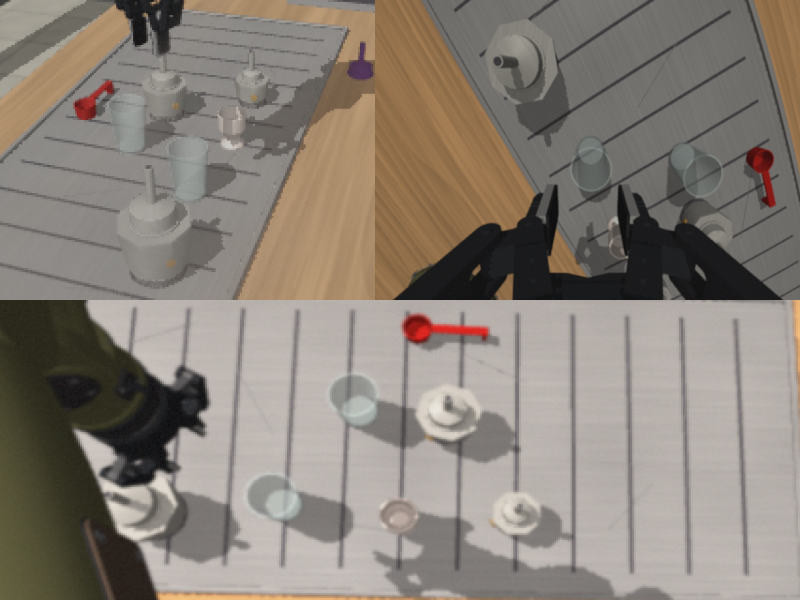

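All three baskets sit upright and centred: large at (152,212) in the side panel, medium at (449,408) and small at (517,512) in the top panel. The boilers and bystanders are unmoved and the gripper is clear.

```bash
python3 -c "
from plant import *
print(hand_in())"
```

```text
the job is handed in; nothing more can be done
None
```

I put the small, medium and large baskets upside down on the boilers of their own size and handed the job in at about 25 s; the last pictures showed all three upright and centred with nothing else moved, but hand-in returned no verdict.

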